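# Stand the balance ballast on its weighted end

### The job

The blue balance ballast lying on the bench looks the same at both ends, but one end is loaded. Find the heavy end by lifting the ballast at one end and feeling its weight, then stand it heavy end down in the middle of the round black rubber pad, so that it stays upright by itself. Never let go of it so that it drops or topples over, and leave the cup, beaker and bottle where they are.

Things in the scene. Friction and masses are not known exactly. Their poses are not given: they have to be found in the camera images.
- ballast: the balance ballast: blue square bar with grey end caps, 164 mm long, 44 x 44 mm, 0.47 to 0.67 kg, lying at any yaw. Origin at its middle, 22 mm above the bench; x along its length, y through the side bosses, z up when lying. A hidden weight (1 mm play) at the +x or -x end, never visible, puts the centre of mass 25 to 35 mm from the middle. Bosses at x = +52 and -52 mm
- ballast_middle (a point): the middle of the ballast, same point as its origin. Both ends are shallow domes (75 mm radius, 3 mm high): on the heavy end it stands and rolls back upright from tilts up to about 0.2 rad, coming to rest within about 0.05 rad of plumb; on the light end it topples
- boss_a (a point): midway between the pair of round steel bosses near the +x end: one on each side face, 12 mm diameter, standing out 6 mm, 56 mm over the pair. Pinched lightly (about 20 N) by such a pair, the ballast pivots between the fingers with some friction
- boss_b (a point): the same for the -x end. Lifted 15 mm by one pair, the other end still on the bench, the ballast bears on the gripper with about 0.35 of its weight at the light end or 0.8 at the heavy end, plus up to about 1 N of pivot friction at either
- pad: fixed round black rubber pad with a ring of yellow dashes, 120 mm diameter, 5 mm high; origin at the centre of its underside, z up. The ballast standing on it has its middle 87 mm above the bench
- cup: small white cup with a blue lid, 60 mm diameter, 56 mm high, a bystander; origin at the centre of its underside
- beaker: translucent beaker, 73 mm diameter, 118 mm high with the rod standing in it, a bystander; origin at the centre of its underside
- bottle: glass bottle with a white cap, 52 mm diameter, 106 mm high, a bystander; origin at the centre of its underside
There are look-alikes about, which are no part of the job. There is more than one size of the pad; the job needs the larger.

How it is judged:
At the end, for the whole second after the job is handed in: The ballast stands by itself on the pad, its long axis within 0.12 rad of vertical, its middle 80 to 95 mm above the bench and within 35 mm of the pad's centre seen from above, at rest (under 0.03 m/s and 0.3 rad/s). It can stand so only on its heavy end (horizontal distance between ballast_middle and pad below 0.035 m and angle between the x axis of ballast and the z axis of pad, either way round below 0.12 rad and height (world z) of ballast_middle between 0.08 and 0.095 m and linear speed of ballast below 0.03 m/s and angular speed of ballast below 0.3 rad/s); the robot touches nothing.
It fails at once if the ballast dropped or toppled (faster than 0.6 m/s while the fingers do not hold it) (linear speed of ballast above 0.6 m/s and contact force between the fingers and ballast below 0.1 N).
It fails at once if the cup, beaker or bottle shifted more than 30 mm or tipped more than 0.4 rad (distance of any of cup, beaker, bottle from where it was at the start of the episode above 0.03 m or angle between any of cup, beaker, bottle's own z axis and vertical above 0.4 rad).
It also fails if it takes over 72 s, if anything falls off the work surface, if the arm or the gripper's body presses on something with over 40 N, if the wrist force passes 120 N, or if a joint passes its speed limit or range.

### The arm

A 7-joint arm with a two-finger parallel gripper is mounted at the origin on the work surface; the furniture and walls round the work are solid. World frame = base frame: x ahead of the robot, y to its left, z up, the work surface at z = 0. Lengths are in m, angles in rad, forces in N, time in s.
With the tool pointing down it reaches from about 0.4 to 0.9 m from the base axis. Payload 5.5 kg.
Tool frame: the origin (TCP) lies midway between the tips of the shut fingers; the grasp point (between the pads) lies 19 mm behind it (manip.grip_depth is the distance from the TCP to the grasp point, in m); z points along the fingers, x is the direction in which the jaws open and shut, and the axes are right-handed (so a half turn about z gives the same grasp; the last joint's range is limited). The gripper opens to 92 mm and grips with 3 to 60 N. Pads are 19 mm wide; open, the fingers measure 130 mm over their backs; the gripper's body (75 mm by 190 mm) begins 47 mm behind the grasp point.
Start: joints at [1.427, 0.501, -0.427, 1.55, 0.221, 1.138, -0.21], TCP at [0.257, -0.597, 0.227] pointing down, gripper open.
Joint ranges: [-2.88, 2.88], [-0.31, 2.03], [-1.54, 1.56], [0.2, 2.42], [-1.41, 4.55], [0.19, 2.02], [-2.57, 2.57]. Speed limits (rad/s): [2.57, 2.57, 3.14, 3.14, 3.14, 3.14, 3.14].

### API

Orientations are given as a unit quaternion [x, y, z, w].
In Python, from bench import manip, effector, viewer gives the robot as it stands. Calls block until the motion is done:
- manip.move_pose(position, orientation): joint-space move of the TCP to a pose.
- manip.servo_line(position, ori=None, vel=0.15): straight line of the TCP; ori=None keeps the orientation; vel is the mean speed in m/s.
- manip.movej(angles): joint-space move.
- effector.open_jaws() and effector.close(f_grip=None): open the fingers fully, or close them until they stop; f_grip is the grip in N (None keeps the last).
- manip.sleep(seconds).
- manip.solve_ik(position, orientation): joint angles nearest the present ones, or None.
- viewer.get_image(name): name is "side" or "top" or "wrist"; returns the picture (384x512x3 uint8, red, green, blue); there is no depth.
- viewer.get_calibration(name): a dict with "vfov" (degrees; the focal length in pixels is half the picture's height over the tangent of half this angle, whatever the lens; pixels are square), "cx", "cy" (the principal point, pixels), "eye" and "attitude" of the camera in the world. Camera axes: x right, y down, z forward; pixel columns grow to the right and rows downward; lengths in m; the calibration is good to about 2 mm. A picture is of the moment at which its call begins: read the wrist's pose just before it. get_calibration takes no time and is no camera call; for the wrist camera it gives the pose at the moment of the call.
A pose or a line that the arm cannot do raises manip.PlanningError and nothing moves.
- manip.hand_in(): hands the job in, once; it reports no verdict.
Readings, each from a call of its own:
- manip.current_clock(): time.
- manip.current_q(): joint angles.
- manip.current_joint_velocities(): joint speeds.
- manip.current_tau(): joint torques, N m.
- manip.current_tool_pos(): TCP position.
- manip.current_tcp_rot(): TCP orientation.
- manip.current_force(): force on the tool from outside, world axes, zero at the start.
- manip.current_wrist_torque(): the same for the moment, N m.
- manip.current_finger_gap(): finger opening in m.
Only numpy, scipy, OpenCV 4.12 (cv2) and the standard library are available. Lean on these libraries where they do the work, as an engineer would, in place of code of your own. Each camera call takes 0.05 s, during which the arm holds its last target. There are 200 camera calls.

## Working session

There is one attempt and no reset: what is moved stays moved. The work goes in short steps, each a Python script; the robot and the scene stay as the last script left them, time stands still between calls to the robot, and variables do not carry over. Pictures are saved under pics/ and viewed, about 8 in all and at most 12, crops included, and the job is handed in when it is done.

```bash
mkdir -p pics; python3 - <<'E'
from bench import manip, effector, viewer
import cv2
for n in("top","side"):
    im=viewer.get_image(n); cv2.imwrite(f"pics/{n}0.png",im[:,:,::-1]); print(n,viewer.get_calibration(n))
print(viewer.get_calibration("wrist"),manip.current_tool_pos(),manip.current_tcp_rot(),manip.grip_depth,manip.current_force(),manip.current_clock())
E
```

```text
top {'vfov': 49.01854353780482, 'cx': 255.3969788145748, 'cy': 188.9565914350825, 'eye': array([0.34329148, 0.12812694, 1.35124059]), 'attitude': array([-0.70233539,  0.71034412, -0.03150773,  0.03381544])}
side {'vfov': 51.54556496410708, 'cx': 246.34074496954656, 'cy': 186.04539794179888, 'eye': array([-0.06891798,  0.86446479,  0.74678753]), 'attitude': array([-0.2825501 ,  0.85459968, -0.41414461,  0.135311  ])}
{'vfov': 64.98811624141483, 'cx': 255.77500329526956, 'cy': 192.7105210269772, 'eye': array([ 0.33187182, -0.5646663 ,  0.38303813]), 'attitude': array([ 0.82580614, -0.54320878, -0.08401895,  0.1261319 ])} [ 0.25686969 -0.59642757  0.22579266] [ 8.35362849e-01 -5.49698252e-01 -7.12336839e-04 -4.84967612e-04] 0.0188 [ 0.73166412 -0.43143077 -0.46887537] 0.1
```

View pics/top0.png

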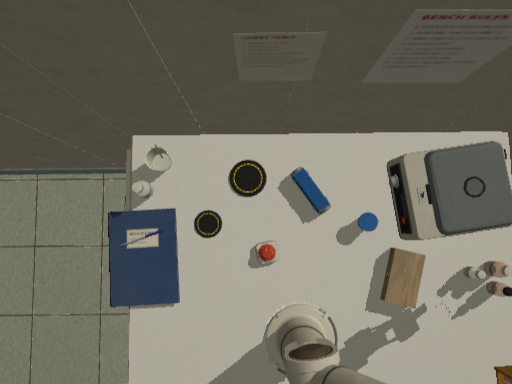

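View pics/side0.png

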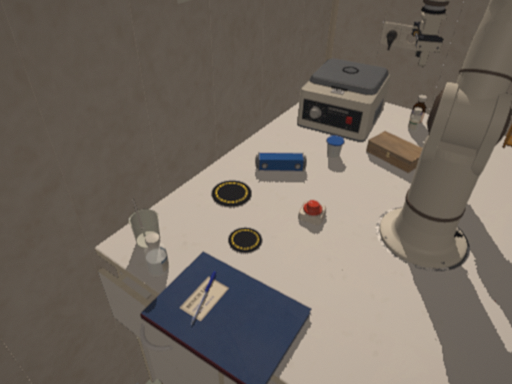

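The top view shows the ballast (blue bar with grey caps) at (311,190). There are two ringed black pads, one at (248,178), about 37 px across, and one at (208,223), about 27 px across. The other blue things are the cup lid (368,222) and the notebook (143,257), neither of which is a bar. The larger pad at (248,178) looks like the target, and I'll confirm that by measured diameter and an enlarged crop.

```bash
cat > h.py <<'E'
from bench import manip, effector, viewer
import cv2, numpy as np
from scipy.spatial.transform import Rotation as R
def ray(c,uv,z):
    "cast pixel(s) onto the plane at height z"
    f=192/np.tan(np.radians(c['vfov']/2)); uv=np.atleast_2d(uv).astype(float)
    d=np.c_[(uv[:,0]-c['cx'])/f,(uv[:,1]-c['cy'])/f,np.ones(len(uv))]
    d=R.from_quat(c['attitude']).apply(d); e=c['eye']
    return e+d*((z-e[2])/d[:,2])[:,None]
def blobs(mask,amin):
    cs,_=cv2.findContours(mask.astype(np.uint8),cv2.RETR_EXTERNAL,cv2.CHAIN_APPROX_NONE)
    return [c for c in cs if cv2.contourArea(c)>amin]
def hsv(im): return cv2.cvtColor(im,cv2.COLOR_RGB2HSV)
def down(yaw):
    "tool pointing down, jaw axis x at world angle yaw"
    return (R.from_euler('z',yaw)*R.from_euler('x',np.pi)).as_quat()
E
python3 - <<'E'
from h import *
im=cv2.imread("pics/top0.png")[:,:,::-1].copy(); c=viewer.get_calibration("top"); h=hsv(im)
for b in blobs((h[:,:,0]>95)&(h[:,:,0]<125)&(h[:,:,1]>130)&(h[:,:,2]>60),80):
    r=cv2.minAreaRect(b); box=ray(c,cv2.boxPoints(r),.044); print('blue',np.round(r[0]),ray(c,r[0],.044).round(3),box[:,:2].round(3).tolist())
for b in blobs((h[:,:,2]<60),200):
    r=cv2.fitEllipse(b); 
    if r[1][1]<60: 
        p=ray(c,b.reshape(-1,2),.005); print('dark',r,ray(c,r[0],.005).round(3),np.ptp(p,0))
for n,uv,z in(("cup",(368,222),.056),("beaker",(158,160),.05),("bottle",(142,188),.05),("edgeL",(133,135),0),("edgeR",(505,133),0),("button",(267,252),.03),("block",(403,278),.05)): print(n,ray(c,uv,z).round(3))
a=cv2.resize(im[140:260,180:400],None,fx=3.6,fy=3.6,interpolation=3)
cv2.imwrite("pics/crop1.png",a[:,:,::-1])
E
```

```text
blue [368. 222.] [[ 0.359 -0.214  0.044]] [[0.386, -0.188], [0.385, -0.241], [0.333, -0.239], [0.334, -0.187]]
blue [311. 190.] [[ 0.461 -0.04   0.044]] [[0.504, 0.015], [0.528, -0.018], [0.418, -0.096], [0.394, -0.062]]
dark ((207.56700134277344, 223.59249877929688), (25.5499267578125, 26.0966854095459), 63.3165397644043) [[0.359 0.286 0.005]] [0.08270201 0.08295581 0.        ]
dark ((473.9134521484375, 186.5130157470703), (19.967050552368164, 20.75766944885254), 108.19053649902344) [[ 0.468 -0.569  0.005]] [0.06757115 0.06815096 0.        ]
dark ((247.340087890625, 177.90626525878906), (34.785579681396484, 35.35128402709961), 86.61255645751953) [[0.504 0.157 0.005]] [0.11364566 0.11291064 0.        ]
cup [[ 0.358 -0.212  0.056]]
beaker [[0.558 0.435 0.05 ]]
bottle [[0.471 0.484 0.05 ]]
edgeL [[0.65  0.529 0.   ]]
edgeR [[ 0.642 -0.683  0.   ]]
button [[0.269 0.098 0.03 ]]
block [[ 0.187 -0.314  0.05 ]]
```

View pics/crop1.png

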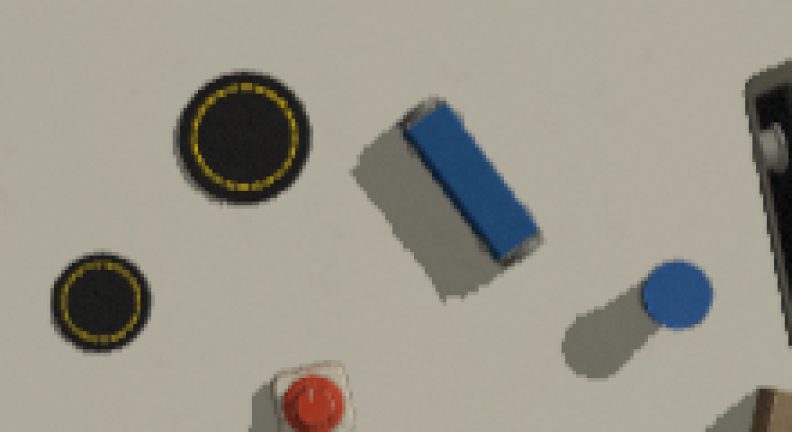

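The crop confirms it: the larger pad (measured about 0.115 m, so the 120 mm one) and the grey-capped blue bar. The small pad measures about 0.083 m. Next I raise the arm, hover over the ballast and refine the pose with the wrist camera.

```bash
python3 - <<'E'
from h import *
p=manip.current_tool_pos(); manip.servo_line([p[0],p[1],.4])
for d in (125,-55): print(d,manip.solve_ik([.44,-.055,.25],down(np.radians(d))),manip.solve_ik([.504,.157,.14],down(np.radians(d))))
manip.move_pose([.45,-.05,.35],down(np.radians(125))) ; manip.servo_line([.45,-.05,.25])
manip.sleep(.3)
c=viewer.get_calibration("wrist"); im=viewer.get_image("wrist"); cv2.imwrite("pics/w1.png",im[:,:,::-1])
np.save("w1.npy",c,allow_pickle=True)
h=hsv(im)
for b in blobs((h[:,:,0]>95)&(h[:,:,0]<125)&(h[:,:,1]>130)&(h[:,:,2]>60),800):
    r=cv2.minAreaRect(b); print(r, ray(c,cv2.boxPoints(r),.044).round(4).tolist(),ray(c,r[0],.044))
print(c,manip.current_tool_pos(),manip.current_q(),manip.current_force(),manip.current_clock())
E
```

```text
125 [ 1.21008426  0.25210314 -1.28188563  1.99893537  0.27375935  1.08523149
  1.98843747] [ 0.5833723   0.77222504 -1.30064995  1.91798978  0.83382737  1.13862523
  1.13071826]
-55 [ 1.05813726  0.17611663 -1.07839409  2.00131486  0.17760916  1.06311005
 -1.06071067] [ 0.42998879  0.56949283 -1.00835528  1.92154585  0.58272464  0.9771358
 -1.81142849]
((255.5, 176.5), (33.0, 105.0), 0.0) [[0.5313, -0.0212, 0.044], [0.4193, -0.0967, 0.044], [0.397, -0.0648, 0.044], [0.5064, 0.0144, 0.044]] [[ 0.46050427 -0.04417337  0.044     ]]
((177.5, 22.0), (44.0, 55.0), 90.0) [[0.3671, -0.2451, 0.044], [0.3339, -0.1976, 0.044], [0.3696, -0.1752, 0.044], [0.4042, -0.2246, 0.044]] [[ 0.36835351 -0.21083622  0.044     ]]
{'vfov': 64.98811624141483, 'cx': 255.77500329526956, 'cy': 192.7105210269772, 'eye': array([ 0.3836467 , -0.09698028,  0.4077851 ]), 'attitude': array([0.4564968 , 0.87669091, 0.13429547, 0.07062897])} [ 0.45027409 -0.05020348  0.25043417] [ 1.15196072  0.26902275 -1.24597764  1.97929219  0.28869354  1.09130015
  1.96254534] [ 0.29249711 -0.48266867  0.38964829] 4.6667
```

View pics/w1.png

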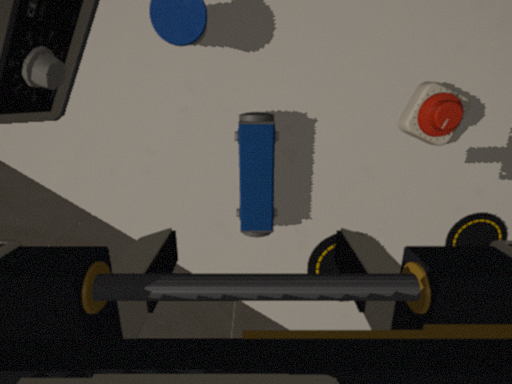

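The wrist view shows the ballast from (256,113) to (257,236). Its boss pairs are at about (237/276,136) and (238/276,212). I'll cast those onto z = 0.022.

```bash
python3 - <<'E'
from h import *
c=np.load("w1.npy",allow_pickle=True).item(); im=cv2.imread("pics/w1.png")[:,:,::-1].copy()
print(ray(c,[[256,136],[257,212]],.022).round(4))
h=hsv(im); m=((h[:,:,0]>95)&(h[:,:,0]<125)&(h[:,:,1]>130)&(h[:,:,2]>60))
for v in range(128,225,12):
    u=np.where(m[v,225:300])[0]+225; e=ray(c,[[u[0]-.5,v],[u[-1]+.5,v]],.044); print(v,u[0],u[-1],e[:,:2].round(4).tolist(),e.mean(0).round(4))
a=cv2.resize(im[100:245,200:310],None,fx=4,fy=4,interpolation=3); cv2.imwrite("pics/crop2.png",a[:,:,::-1])
E
```

```text
[[ 0.4215 -0.0708  0.022 ]
 [ 0.505  -0.0106  0.022 ]]
128 239 272 [[0.4235, -0.0946], [0.4004, -0.0616]] [ 0.4119 -0.0781  0.044 ]
140 239 272 [[0.4352, -0.0867], [0.4118, -0.0533]] [ 0.4235 -0.07    0.044 ]
152 240 272 [[0.4465, -0.0776], [0.4236, -0.0448]] [ 0.435  -0.0612  0.044 ]
164 240 271 [[0.4588, -0.0693], [0.4363, -0.0371]] [ 0.4475 -0.0532  0.044 ]
176 240 271 [[0.4714, -0.0608], [0.4486, -0.0282]] [ 0.46   -0.0445  0.044 ]
188 241 271 [[0.4836, -0.0511], [0.4612, -0.0191]] [ 0.4724 -0.0351  0.044 ]
200 241 271 [[0.4968, -0.0421], [0.4741, -0.0098]] [ 0.4854 -0.026   0.044 ]
212 240 271 [[0.5111, -0.034], [0.4874, -0.0002]] [ 0.4992 -0.0171  0.044 ]
224 241 271 [[0.5242, -0.0235], [0.501, 0.0097]] [ 0.5126 -0.0069  0.044 ]
```

View pics/crop2.png

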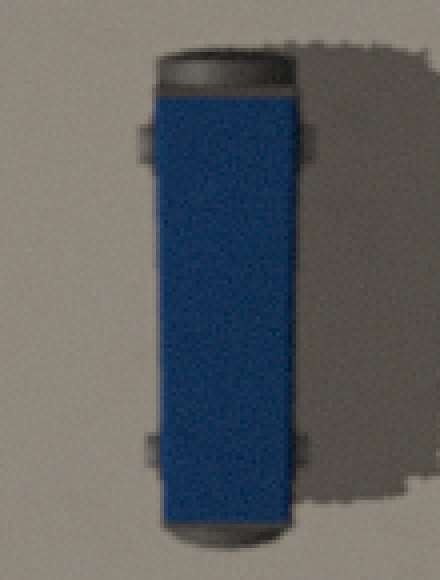

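```bash
cat >> h.py <<'E'
def fz(n=10):
    v=[]
    for _ in range(n): manip.sleep(.05); v.append(manip.current_force())
    return np.mean(v,0).round(2)
E
python3 - <<'E'
from h import *
q=down(np.radians(125.5)); b=np.array([.5055,-.0105])
manip.servo_line([*b,.12],q); manip.servo_line([*b,.03]); manip.servo_line([*b,.005],vel=.05)
manip.sleep(.3); print('free',fz(),manip.current_tool_pos())
effector.close(20); manip.sleep(.3); print('closed',fz(),manip.current_finger_gap())
manip.servo_line([*b,.020],vel=.03); manip.sleep(.4); print('up15',fz())
manip.servo_line([*b,.026],vel=.03); manip.sleep(.4); print('up21',fz())
manip.servo_line([*b,.020],vel=.03); manip.sleep(.4); print('down15',fz(),manip.current_finger_gap(),manip.current_tool_pos(),manip.current_clock())
E
```

```text
free [0.18 0.13 0.09] [ 0.50551935 -0.01051362  0.00501516]
closed [ 0.45 -0.61 -0.01] 0.055779459317872114
up15 [ 0.04 -0.15 -5.7 ]
up21 [ 0.22  0.04 -5.18]
down15 [ 0.04 -0.37 -4.27] 0.05546780682192982 [ 0.50545004 -0.01053798  0.0199803 ] 13.5083
```

Lifting the far end reads about 4.9 N averaged over raising and lowering. The most the light end could give is about 3.3 N, so the far end is the heavy one. I'll set it down and regrip at the near bosses, checking the load there too.

```bash
python3 - <<'E'
from h import *
q=down(np.radians(125.5)); b=np.array([.5055,-.0105]); n=np.array([.4215,-.0708])
manip.servo_line([*b,.005],vel=.03); manip.sleep(.2); effector.open_jaws(); manip.sleep(.2)
manip.servo_line([*b,.12]); manip.servo_line([*n,.12]); manip.servo_line([*n,.03]); manip.servo_line([*n,.005],vel=.05)
manip.sleep(.3); f0=fz()
effector.close(20); manip.sleep(.3); print('closed',fz()-f0,manip.current_finger_gap())
manip.servo_line([*n,.020],vel=.03); manip.sleep(.4); print('up15',fz()-f0)
manip.servo_line([*n,.026],vel=.03); manip.sleep(.2)
manip.servo_line([*n,.020],vel=.03); manip.sleep(.4); print('down15',fz()-f0,manip.current_finger_gap(),manip.current_tool_pos(),manip.current_clock())
E
```

```text
closed [-0.3   0.13  0.47] 0.05561755999809059
up15 [ 1.38  0.6  -2.78]
down15 [-1.44 -1.75 -0.24] 0.055562861608159354 [ 0.4215398  -0.07085267  0.02001905] 24.1083
```

The near end reads about 1.5 N averaged, so it is the light end and the two measurements agree. Next I swing the ballast upright by an arc about its heavy end, lift it, and check the tilt.

```bash
python3 - <<'E'
from h import *
n=np.array([.4215,-.0708]); u=np.array([np.cos(np.radians(35.5)),np.sin(np.radians(35.5))])
for t in np.radians([20,35,50,65,80,90]):
    s=.134-.134*np.cos(t)+.02*np.sin(t); z=.134*np.sin(t)+.022*np.cos(t)*(t<1.5)-.017+.003
    manip.servo_line([*(n+s*u),z],vel=.09)
p=manip.current_tool_pos(); print(p,fz(4)); manip.servo_line([p[0],p[1],.165],vel=.08)
manip.sleep(.4); print(fz(4),manip.current_finger_gap(),manip.current_tool_pos())
c=viewer.get_image("side"); cv2.imwrite("pics/s2.png",cv2.resize(c[60:240,180:420],None,fx=3.3,fy=3.3,interpolation=3)[:,:,::-1])
cv2.imwrite("pics/w2.png",viewer.get_image("wrist")[:,:,::-1]); print(manip.current_clock())
E
```

```text
[0.54659489 0.01881727 0.11983887] [-0.06  0.19 -5.87]
[ 0.15  0.19 -6.41] 0.05551388008079623 [0.54658339 0.01887801 0.16495148]
28.8583
```

View pics/s2.png

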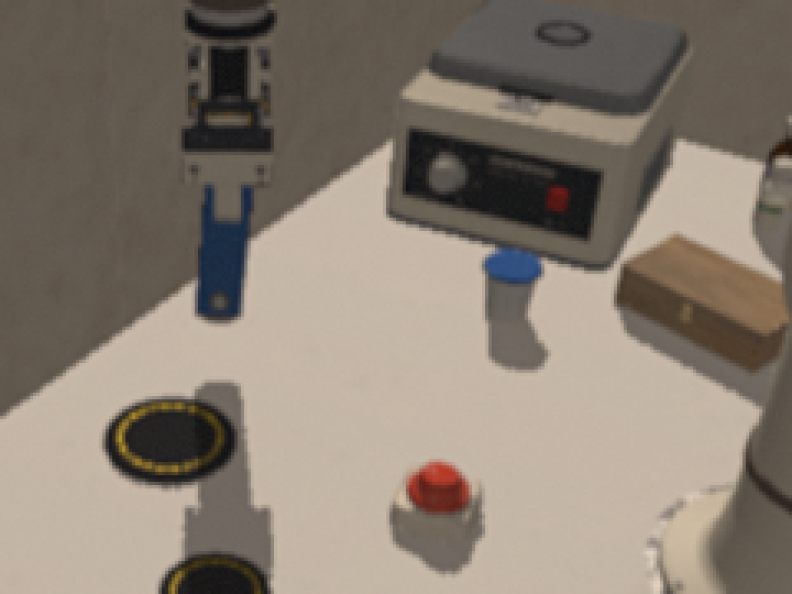

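Side view: the ballast hangs heavy end down, leaning slightly with the bottom toward +u (image left). The free lower boss is at about crop (218,300), which is full-frame (246,151). I'll compute the tilt from that boss and then carry the ballast over the pad.

```bash
cat >> h.py <<'E'
U=np.array([np.cos(np.radians(35.5)),np.sin(np.radians(35.5)),0]); J=np.array([-U[1],U[0],0])
def tilt(uv,p,c):
    "angle from plumb of the line gripped boss -> free boss (pixel uv, side view), + = bottom toward +U"
    a,b=ray(c,uv,0)[0],c['eye']; q=p+[0,0,.017]+.028*J; d=a-b
    x=b+d*((q-b)@J)/(d@J)-q; return np.arctan2(x@U,-x[2]),np.linalg.norm(x)
E
python3 - <<'E'
from h import *
c=viewer.get_calibration("side"); p=manip.current_tool_pos()
t,l=tilt([246.1,150.9],p,c); print('tilt,len(.104)',t,l,'pad from side',ray(c,[231.5,193.3],.005))
g=np.array([.504,.157,0])-.134*t*U
manip.servo_line([g[0],g[1],.165],vel=.08); manip.servo_line([g[0],g[1],.130],vel=.05); manip.sleep(.5)
print(fz(4),manip.current_tool_pos())
c=viewer.get_image("side"); cv2.imwrite("pics/s3.png",cv2.resize(c[80:230,160:320],None,fx=4,fy=4,interpolation=3)[:,:,::-1]); print(manip.current_clock())
E
```

```text
tilt,len(.104) 0.06602571928087189 0.10388399239878363 pad from side [[0.50198883 0.16316894 0.005     ]]
[-0.42 -0.19 -6.07] [0.49681124 0.15184508 0.1300023 ]
32.3833
```

View pics/s3.png

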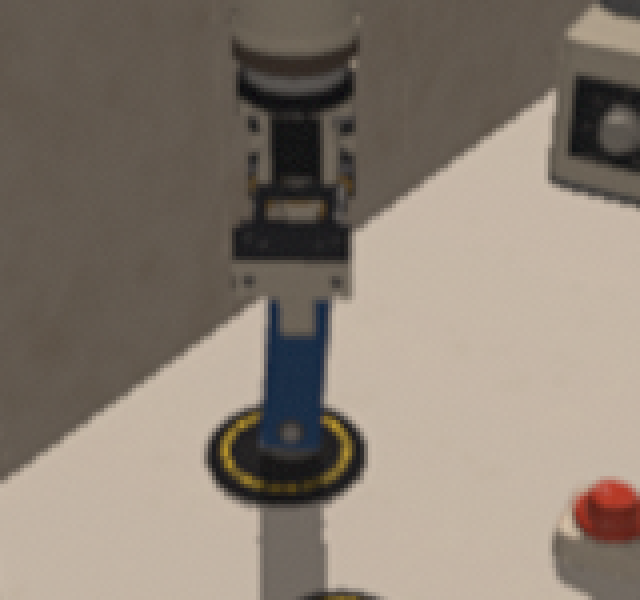

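The ballast is over the middle of the pad and almost plumb. The free boss is at crop (290,432), which is full-frame (232.4,187.9). I'll lower to contact by feel, roll it plumb, and look again before releasing.

```bash
python3 - <<'E'
from h import *
c=viewer.get_calibration("side"); p=manip.current_tool_pos()
t,l=tilt([232.4,187.9],p,c); print('tilt',t,l)
for z in np.arange(.126,.114,-.0015):
    manip.servo_line([p[0],p[1],z],vel=.03); manip.sleep(.15); f=fz(3); print(round(z,4),f)
    if f[2]>-2.5: break
g=p+.134*t*U
manip.servo_line([g[0],g[1],z],vel=.03); manip.sleep(.3); print(fz(4),manip.current_tool_pos())
c=viewer.get_image("side"); cv2.imwrite("pics/s4.png",cv2.resize(c[110:220,180:290],None,fx=5.4,fy=5.4,interpolation=3)[:,:,::-1]); print(manip.current_clock())
E
```

```text
tilt 0.061793094334278265 0.1044116743877371
0.126 [-0.15  0.25 -5.66]
0.1245 [-0.1   0.05 -6.11]
0.123 [-0.65  0.34  4.89]
[-0.11 -0.35  6.87] [0.50402766 0.15689441 0.12362484]
35.0417
```

View pics/s4.png

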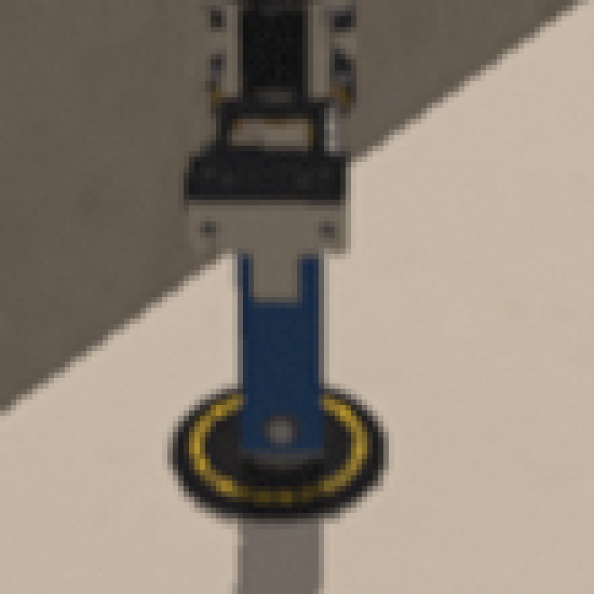

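It now looks plumb and centred, with the free boss at (232.0,189.6). I'll ease off the preload, release, retreat straight up and check.

```bash
python3 - <<'E'
from h import *
c=viewer.get_calibration("side"); p=manip.current_tool_pos(); print('tilt',tilt([232.0,189.6],p,c))
z=p[2]
for _ in range(4):
    if fz(3)[2]<1: break
    z+=.0005; manip.servo_line([p[0],p[1],z],vel=.03); manip.sleep(.1)
print(z,fz(3))
effector.open_jaws(); manip.sleep(1.); print(manip.current_finger_gap(),fz(3))
manip.servo_line([p[0],p[1],.30],vel=.1); manip.sleep(1)
a=viewer.get_image("side")[100:220,160:310]; b=viewer.get_image("wrist")
a=cv2.resize(a,None,fx=2.6,fy=2.6,interpolation=3); b=cv2.resize(b,(400,312))
cv2.imwrite("pics/s5.png",np.hstack([a,b])[:,:,::-1]); print(manip.current_clock())
E
```

```text
tilt (np.float64(-0.010280975881085877), np.float64(0.10412363695665457))
0.12410952942969711 [-0.28 -0.03 -4.  ]
0.09171818831473137 [ 0.12 -0.7   0.27]
40.775
```

View pics/s5.png

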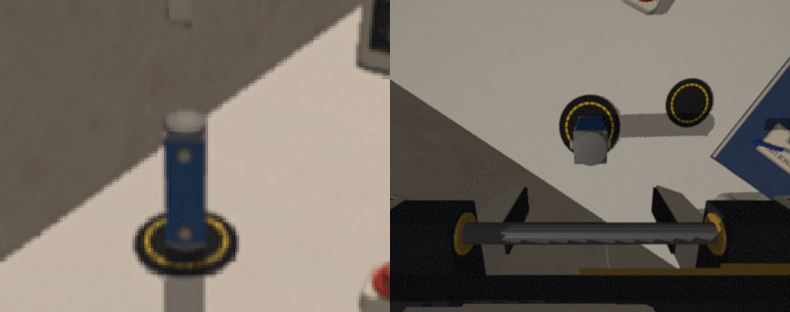

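The ballast stands alone, with its bosses in a vertical line in the side view (crop x = 184 for both) and centred on the large pad. The gripper is well clear.

```bash
python3 -c "
from bench import manip
manip.hand_in()"
```

```text
the job is handed in; nothing more can be done
```

The ballast is standing by itself on its heavy end in the middle of the large pad, and I handed the job in at about 41 s of robot time.

- **Finding the heavy end:** I lifted each end by its bosses, averaging readings after raising and after lowering. The far end read about 4.9 N and the near end about 1.5 N, so the far end is the heavy one.
- **Standing it up:** I gripped the near (light-end) bosses at 20 N and swung the ballast upright about its heavy end. I then set it on the pad and rolled it plumb, which left a tilt of about 0.01 rad.
- **Release:** I eased off the downward press and opened the fingers. The gripper went straight up to TCP z = 0.30 m.
- **Last checks:** After release, the side and wrist pictures showed it upright, centred and clear of the robot. I judged this by eye and did not measure its speed or final tilt.
- **Disagreements:** The top and side cameras put the pad centre about 6 mm apart, well inside the 35 mm allowed. The press came off further than I aimed for: the gripper was carrying 4 N of the weight when it let go. The ballast still stayed standing.
- **Bystanders:** The path kept clear of the cup, beaker and bottle, but I did not check their final positions in a picture.

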